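# Take the charged packs off the charger and sort them by height

## Task

The two battery packs in the charger on the carving bench are charged. Pull each one up out of its socket, against the spring catch, and set it down gently, standing upright, in the lane of the wooden tray that already holds a pack of the same height. Leave the packs already in the tray standing where they are.

Things in the scene. Friction and masses are not known exactly. Their poses are not given: they have to be found in the camera images.
- dock: grey charging dock screwed to the bench: a block 90 mm (x) by 270 mm (y), 40 mm high; black latch covers stand 4 mm above it behind (+x of) each pack. Origin: centre of its underside, z up, front towards -x. Two sockets open upward, one at each end of its length; each holds a pack whose x and y axes lie along the dock's. Which socket holds which pack varies.
- socket_left (a point): centre of the floor of the dock's +y socket (y = +55 mm in the dock's frame, 12 mm above the bench). The socket is 28 mm deep and 1.2 mm wider than the pack on every side. A sprung roller in its +x wall catches over the ridge at the pack's foot: pulling straight up takes 8 to 20 N at its peak, within the first 10 mm or so; then it comes freely.
- socket_right (a point): the same point of the dock's -y socket (y = -55 mm in the dock's frame); same size and catch.
- pack_tall: tall battery pack: black box with an orange band at its top; 36 mm (own x) by 48 mm (own y), 115 mm tall, about 310 g (give or take a third). Starts plugged into the dock, top 127 mm above the bench. Origin: centre of its flat underside; z up to its top. The +x face has a notch for the catch in its lowest 22 mm: grip above that. It stands steadily by itself.
- pack_short: short battery pack: black box with an orange band at its top; 36 mm (own x) by 48 mm (own y), 80 mm tall, about 216 g (give or take a third). Starts plugged into the dock, top 92 mm above the bench. Origin: centre of its flat underside; z up to its top. The +x face has a notch for the catch in its lowest 22 mm: grip above that. It stands steadily by itself.
- mate_tall: tall battery pack: black box with an orange band at its top; 36 mm (own x) by 48 mm (own y), 115 mm tall, about 310 g (give or take a third), already standing in one lane of the tray, in its far (+x) half; it marks the lane for tall packs. Origin: centre of its flat underside; z up to its top.
- mate_short: short battery pack: black box with an orange band at its top; 36 mm (own x) by 48 mm (own y), 80 mm tall, about 216 g (give or take a third), already standing in the other lane of the tray, in its far (+x) half; it marks the lane for short packs. Origin: centre of its flat underside; z up to its top.
- tray: low wooden tray fixed to the bench, 240 mm (x) by 172 mm (y), floor 5 mm thick, walls 6 mm thick that rise 20 mm above the bench. Origin: centre of its underside, z up. A middle wall along its x axis divides it into two lanes, each 228 mm long and 77 mm wide, centred at y = +41.5 and y = -41.5 mm. Which lane is for which height varies.
- lane_left (a point): point on the tray's floor in the lane on its +y side, at x = -55 mm, y = +41.5 mm in the tray's frame: the middle of the lane's free near half. Axes as the tray's.
- lane_right (a point): the same point in the lane on its -y side, at x = -55 mm, y = -41.5 mm in the tray's frame. Axes as the tray's.
Not all that is in view belongs to the job. Leave any blue or red look-alike of the pack_short alone.

How it is judged:
By the outcome, as a careful person would: the job done as asked, in the order asked, and still so for the second after the job is handed in, with the robot touching nothing.
It also fails if it takes over 64 s, if anything falls off the work surface, if the arm or the gripper's body presses on something with over 40 N, if the wrist force passes 120 N, or if a joint passes its speed limit or range.

## Robot

A 6-joint arm with a two-finger parallel gripper is mounted at the origin on the work surface. World frame = base frame: x ahead of the robot, y to its left, z up, the work surface at z = 0. Lengths are in mm, angles in rad, forces in N, time in s.
With the tool pointing down it reaches from about 250 to 725 mm from the base axis. Payload 4 kg.
Tool frame: the origin (TCP) lies at the very end of the fingers, on their centre line; the grasp point (between the pads) lies 19 mm behind it; z points along the fingers, y is the line along which they close (so a half turn about z gives the same grasp; the last joint's range is limited). The gripper opens to 85 mm and grips with 20 to 120 N. Pads are 22 mm wide; open, the fingers measure 114 mm over their backs; the gripper's body (76 mm by 85 mm) begins 54 mm behind the grasp point. The pads swing forward as they close: fully open they stand 13 mm farther back than shut.
Start: joints at [1.282, 0.241, 0.005, 1.335, 0, 1.571], TCP at [142.399, 479.293, 231.306] pointing down, gripper open.
Joint ranges: [-2.72, 2.72], [-1.05, 1.87], [-1.09, 1.28], [-1.99, 2.15], [-1.42, 1.44], [-3.14, 3.14]. Speed limits (rad/s): [2.79, 2.79, 3.14, 3.14, 3.14, 3.14].

## Interface

Orientations are given as a rotation vector (axis times angle).
In Python, from cell import readout, cams, close_job gives the robot as it stands. The module is installed in compiled form; this text tells all that it offers.
- The arm moves only by the tool carry_out, never from a script. Its argument "motion" is a list of rows, each an object with "dr": the turn, a rotation vector about the tool's x, y, z scaled (see below), a list of three; "travel": the shift along the tool's x, y, z scaled (see below), a list of three; "fingers": the opening, from -1 (shut) to 1 (fully open). A call has 1 to 10 rows; each row shifts and turns the commanded pose from where the row before left it, along the tool's axes as they then stand; what a row does not reach is not made up. The controller multiplies each number of a shift by 0.1 m and each number of a turn by 6 degrees. A row lasts 1/12 s, in which the tool goes at most 41.7 mm and 7.16 degrees, less where a joint would pass 70% of its speed; a pose out of reach is approached as far as the arm can. A call with a number of a shift or a turn outside -1 to 1 is refused whole. A call with a gripper value outside its range is refused whole. The fingers move at their own pace and stop on an object; "grip_force" is the grip in N (left out, the last holds). Time passes only in rows, so rows that do not move let the fingers close. It gives the time, the measured TCP pose, the force, the opening and the grip force at its end, in the units of the state.
- readout.get_obs(): the state, without advancing time (a new reading comes with each control period).
- cams.get_image(name): name is "side" or "top" or "wrist"; returns a dict with "color" (384x512x3 uint8, red, green, blue), "depth" (384x512 float32, mm along the optical axis (not along the pixel's ray), 0 where there is no reading), "K" (3x3 intrinsics, pixels), "k1" (the pictures are not rectified: a ray, as slopes to the right and down, at radius r is drawn at 1 + k1 r^2 times it, then the intrinsics apply), "camera_from_world" (4x4, takes a point from world to camera coordinates). Camera axes: x right, y down, z forward; pixel columns grow to the right and rows downward; lengths in mm; the calibration is good to about 2 mm. A picture is of the moment at which its call begins.
- close_job(): hands the job in; it is judged then, once.
Trained networks look in a picture, given as the dict that the camera call returned (one of the last four; its "shot" number tells which), for a name from the list of things; names that differ only in an ending like _2 or _b are one class to them, and where a whole thing is asked for, a point or a joint stands for the part that bears it (a point fixed in the world has none). Each returns a list of dicts, best first, with "p" (0 to 1); they miss things now and then, are a little off and sometimes report something else, mostly with a low value. They report only what shows in the picture. A call takes as long as a camera call. They do not tell look-alikes from the thing itself.
- cams.regions_of(picture, name): "pixels" (384x512 bool, what is visible of it) and "position" ([row, column] in pixels, amid what is visible of it).
The state is a dict: "clock": time; "q": joint angles; "joint_velocities": joint speeds; "joint_efforts": joint torques, N m; "tool_pos": TCP position; "ee_rot": TCP orientation; "wrist_force": force on the tool from outside, world axes, zero at the start; "moment": the same for the moment, N m; "gripper_width": opening from 0.0 (shut) to 1.0 (fully open); "grip_force": force on a finger pad.
Only numpy, scipy, OpenCV 4.12 (cv2) and the standard library are available. Lean on these libraries where they do the work, as an engineer would, in place of code of your own. Each camera call takes 0.05 s, during which the arm holds its last target. There are 200 camera calls.

## Working session

There is one attempt and no reset: what is moved stays moved. The work goes in short steps, Python scripts to look and compute and a tool call to move; the robot and the scene stay as the last step left them, time stands still between calls to the robot, and variables do not carry over. Pictures are saved under pics/ and viewed, at most 10 in all, crops included, and the job is handed in when it is done.

Besides the shell and the picture viewer there is one more tool, called after ">>>" by a JSON object that holds its "api" and its "payload", one argument or row to a line. carry_out: Moves the arm, as the interface text tells. Its arguments: {"type":"object","properties":{"motion":{"type":"array","items":{"type":"object","properties":{"dr":{"type":"array","items":{"type":"number","minimum":-1,"maximum":1}},"travel":{"type":"array","items":{"type":"number","minimum":-1,"maximum":1}},"fingers":{"type":"number"}}}},"grip_force":{"type":"number"}},"required":["motion"]}

```bash
mkdir -p pics && cat > h.py <<'E'
import numpy as np, cv2
from cell import readout, cams, close_job
from scipy.spatial.transform import Rotation as R
def cloud(im):
    K=im["K"];k1=im["k1"];d=im["depth"]
    v,u=np.mgrid[0:384,0:512]
    D=np.array([k1,0,0,0],float)
    p=cv2.undistortPoints(np.stack([u,v],-1).reshape(-1,1,2).astype(np.float64),K,D).reshape(384,512,2)
    P=np.dstack([p[...,0]*d,p[...,1]*d,d])
    T=np.linalg.inv(im["camera_from_world"])
    W=P@T[:3,:3].T+T[:3,3]
    W[d<=0]=np.nan
    return W
def save(im,name): cv2.imwrite("pics/"+name,im["color"][...,::-1])
E
python3 - <<'E'
from h import *
o=readout.get_obs();print({k:np.round(v,3) for k,v in o.items()})
a=[]
for n in("top","side"):
    im=cams.get_image(n);a.append(im["color"]);W=cloud(im);np.save(n+".npy",W)
    for t in("dock","pack_tall","pack_short","tray"):
        for r in cams.regions_of(im,t):
            m=r["pixels"];w=W[m];w=w[~np.isnan(w[:,0])]
            print(n,t,round(r["p"],2),np.round(r["position"]),m.sum(),np.round(np.median(w,0)) if len(w) else None, np.round(np.percentile(w[:,2],95)) if len(w) else None)
    save(im,n+".png")
cv2.imwrite("pics/both.png",np.vstack([a[0],a[1]])[...,::-1][:, :])
E
```

```text
{'clock': np.float64(0.0), 'q': array([ 1.282,  0.241,  0.004,  1.335, -0.   ,  1.571]), 'joint_velocities': array([-0.   , -0.001, -0.001, -0.001,  0.001, -0.001]), 'joint_efforts': array([-1.0000e-03, -3.7232e+01,  2.5241e+01,  1.7000e-02, -0.0000e+00,
       -0.0000e+00]), 'tool_pos': array([142.209, 478.698, 230.426]), 'ee_rot': array([-4.520e-01, -3.109e+00,  3.000e-03]), 'wrist_force': array([-0.2  ,  0.621, -0.175]), 'moment': array([ 0.049,  0.001, -0.023]), 'grip_force': np.float64(0.0), 'gripper_width': np.float64(1.004)}
top dock 0.6 [195. 205.] 3861 [551. 148.  39.] 42.0
top pack_tall 0.81 [193. 175.] 732 [539. 201. 125.] 128.0
top pack_tall 0.28 [199. 359.] 6296 [ 548. -191.    5.] 20.0
top pack_short 0.9 [264. 205.] 506 [401. 145.  78.] 81.0
top pack_short 0.86 [123. 217.] 622 [707. 132.  77.] 81.0
top pack_short 0.84 [206. 111.] 761 [518. 356.  74.] 81.0
top pack_short 0.61 [183. 230.] 480 [569.  97.  90.] 93.0
top tray 0.83 [199. 360.] 6428 [ 549. -191.    5.] 20.0
side dock 0.59 [188. 235.] 1821 [544.  83.  39.] 43.0
side pack_tall 0.83 [156. 214.] 559 [535. 188.  92.] 129.0
side pack_short 0.95 [173. 237.] 423 [565.  83.  75.] 94.0
side pack_short 0.76 [179. 175.] 569 [394. 136.  52.] 81.0
side pack_short 0.75 [146. 196.] 412 [513. 353.  49.] 82.0
side pack_short 0.62 [165. 280.] 480 [708. 123.  54.] 82.0
side tray 0.67 [260. 265.] 4970 [ 544. -206.    6.] 21.0
```

View pics/top.png

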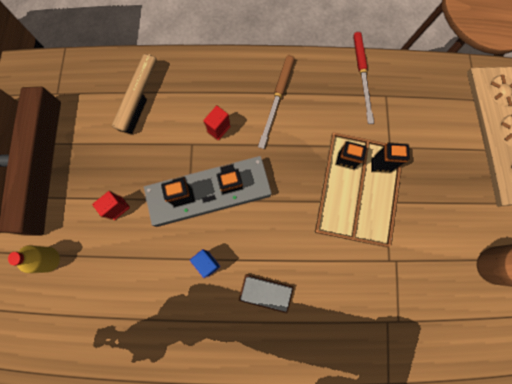

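View pics/side.png

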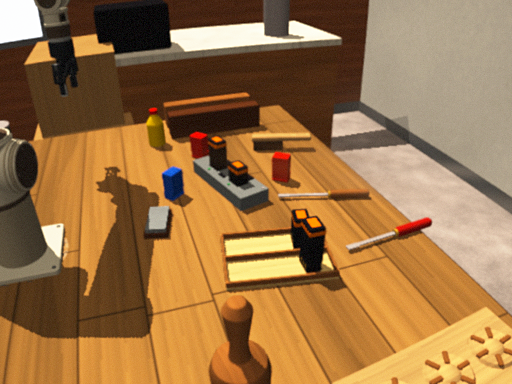

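Top picture: the dock is at (195,205), with the tall pack at (188,176) and the short one at (180,230). In the tray, one mate stands at (153,351) and the other at (155,397). The side picture shows the -y mate is the taller of the two. Candidates to leave alone are blue (264,205), red (123,217) and red (206,111); the job's packs are the black/orange ones in the dock.

```bash
cat > meas.py <<'E'
from h import *
W=np.load("top.npy")
def rect(name,m,pr=True):
    n,l,s,c=cv2.connectedComponentsWithStats(m.astype(np.uint8)); 
    k=1+np.argmax(s[1:,4]); p=W[l==k]
    r=cv2.minAreaRect(p[:,:2].astype(np.float32)); b=cv2.boxPoints(r)
    print(name,len(p),"mean",np.round(p.mean(0),1),"rect",np.round(r[0],1),np.round(r[1],1),round(r[2],1))
    return p
def box(x,y,rad,z0,z1):
    return (np.hypot(W[...,0]-x,W[...,1]-y)<rad)&(W[...,2]>z0)&(W[...,2]<z1)
rect("dock",box(551,148,170,36,42)|box(551,148,170,42,46))
rect("tall",box(539,201,50,121,133))
rect("short",box(569,97,50,86,98))
rect("tray",box(549,-191,180,3,24))
for n,(r,c) in dict(m1=(153,351),m2=(155,397)).items():
    x=np.nanmedian(W[r-3:r+4,c-3:c+4].reshape(-1,3),0);print(n,np.round(x,1))
    rect(n,box(x[0],x[1],45,x[2]-6,x[2]+6))
E
python3 meas.py
python3 - <<'E'
import cv2
a=cv2.imread('pics/top.png')[140:245,130:420]
cv2.imwrite('pics/crop.png',cv2.resize(a,None,fx=2.7,fy=2.7,interpolation=cv2.INTER_CUBIC))
E
```

```text
dock 3674 mean [557.2 148.1  39.3] rect [560.4 153.1] [ 91.8 270.9] 16.1
tall 426 mean [544.1 204.7 126.1] rect [544.5 204.8] [36.  48.4] 15.6
short 392 mean [574.2  99.6  91. ] rect [574.8  99.7] [35.7 47.9] 15.6
tray 5356 mean [ 556.5 -191.2    8.3] rect [ 573.  -196.9] [173.3 241.5] 78.8
m1 [ 635.  -159.5   84. ]
m1 366 mean [ 640.2 -166.9   83.7] rect [ 641.2 -167.2] [49.4 37.5] 75.3
m2 [ 622.3 -246.8  118.7]
m2 401 mean [ 630.7 -248.5  118.6] rect [ 631.7 -249.6] [48.5 37.4] 88.3
```

View pics/crop.png

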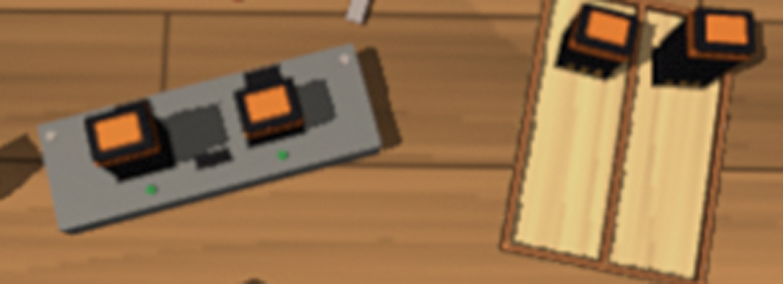

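The crop confirms both packs standing in the dock are black with orange tops. The short mate is in the +y lane and the tall mate in the -y lane. I'll turn the tool to the dock's yaw first.

>>> {"api": "carry_out", "payload": {
  "motion": [
    {"dr":[0,0,-1],"travel":[0,0,0],"fingers":1},
    {"dr":[0,0,-1],"travel":[0,0,0],"fingers":1},
    {"dr":[0,0,-1],"travel":[0,0,0],"fingers":1},
    {"dr":[0,0,-1],"travel":[0,0,0],"fingers":1},
    {"dr":[0,0,-1],"travel":[0,0,0],"fingers":1},
    {"dr":[0,0,-0.38],"travel":[0,0,0],"fingers":1},
    {"dr":[0,0,0],"travel":[0,0,0],"fingers":1}
  ],
  "grip_force": 20
}}

```text
clock: 1.08
tool_pos: [142.4, 479.3, 231.3]
ee_rot: [-0.431, 3.112, 0.0]
wrist_force: [-0.3, 0.4, -0.2]
gripper_width: 0.995
grip_force: 0.0
```

```bash
cat >> h.py <<'E'
def go(x,y,z,yaw):
    o=readout.get_obs(); p=o["tool_pos"]; r=R.from_rotvec(o["ee_rot"]); M=r.as_matrix()
    t=np.radians(yaw); Y=np.array([-np.sin(t),np.cos(t),0]); Z=np.array([0,0,-1.]); G=np.column_stack([np.cross(Y,Z),Y,Z])
    d=np.array([x,y,z])-p
    print("t",round(float(o["clock"]),2),"pos",np.round(p,1),"F",np.round(o["wrist_force"],1),"w",round(float(o["gripper_width"])*85,1),"gf",round(float(o["grip_force"]),1),"q",np.round(o["q"],2))
    print("travel mm tool(now)",np.round(M.T@d,1),"tool(target yaw)",np.round(G.T@d,1),"dr deg",np.round(np.degrees((r.inv()*R.from_matrix(G)).as_rotvec()),1))
E
python3 -c "
from h import *
go(545,205.2,190,15.7)"
```

```text
t 1.08 pos [142.4 479.3 231.3] F [-0.3  0.4 -0.2] w 84.5 gf 0.0 q [ 1.28  0.24  0.    1.34 -0.    1.01]
travel mm tool(now) [-313.  -373.2   41.3] tool(target yaw) [-313.4 -372.8   41.3] dr deg [0.  0.  0.1]
```

>>> {"api": "carry_out", "payload": {
  "motion": [
    {"dr":[0,0,0],"travel":[-0.2,-0.24,0],"fingers":1},
    {"dr":[0,0,0],"travel":[-0.2,-0.24,0],"fingers":1},
    {"dr":[0,0,0],"travel":[-0.2,-0.24,0],"fingers":1},
    {"dr":[0,0,0],"travel":[-0.2,-0.24,0],"fingers":1},
    {"dr":[0,0,0],"travel":[-0.2,-0.24,0],"fingers":1},
    {"dr":[0,0,0],"travel":[-0.2,-0.24,0],"fingers":1},
    {"dr":[0,0,0],"travel":[-0.2,-0.24,0],"fingers":1},
    {"dr":[0,0,0],"travel":[-0.2,-0.24,0],"fingers":1},
    {"dr":[0,0,0],"travel":[-0.2,-0.24,0],"fingers":1},
    {"dr":[0,0,0],"travel":[-0.2,-0.24,0],"fingers":1}
  ]
}}

```text
clock: 1.92
tool_pos: [401.1, 301.5, 231.5]
ee_rot: [-0.428, 3.112, 0.0]
wrist_force: [-0.6, 1.1, -0.2]
gripper_width: 1.001
grip_force: 0.0
```

>>> {"api": "carry_out", "payload": {
  "motion": [
    {"dr":[0,0,0],"travel":[-0.2,-0.24,0],"fingers":1},
    {"dr":[0,0,0],"travel":[-0.2,-0.24,0],"fingers":1},
    {"dr":[0,0,0],"travel":[-0.2,-0.24,0],"fingers":1},
    {"dr":[0,0,0],"travel":[-0.2,-0.24,0],"fingers":1},
    {"dr":[0,0,0],"travel":[-0.2,-0.24,0],"fingers":1},
    {"dr":[0,0,0],"travel":[-0.1,-0.1,0.1],"fingers":1},
    {"dr":[0,0,0],"travel":[0,0,0.1],"fingers":1},
    {"dr":[0,0,0],"travel":[0,0,0],"fingers":1},
    {"dr":[0,0,0],"travel":[0,0,0],"fingers":1}
  ]
}}

```text
clock: 2.67
tool_pos: [539.3, 207.5, 209.8]
ee_rot: [0.43, -3.108, 0.0]
wrist_force: [-0.5, 0.6, 0.2]
gripper_width: 1.0
grip_force: 0.0
```

```bash
python3 - <<'E'
from h import *
go(545,205.2,190,15.7)
im=cams.get_image("wrist"); save(im,"w1.png"); W=cloud(im); np.save("wrist.npy",W)
for t in("pack_tall","pack_short"):
  for r in cams.regions_of(im,t):
    m=r["pixels"]; p=W[m]; p=p[np.isfinite(p[:,0])]; z=np.percentile(p[:,2],95); p=p[abs(p[:,2]-z)<5]
    q=cv2.minAreaRect(p[:,:2].astype(np.float32)) if len(p)>10 else None
    print(t,round(r["p"],2),np.round(r["position"]),m.sum(),round(float(z),1),q)
E
```

```text
t 2.67 pos [539.3 207.5 209.8] F [-0.5  0.6  0.2] w 85.0 gf 0.0 q [0.37 0.41 0.19 1.35 0.   0.09]
travel mm tool(now) [-4.9 -3.8 19.8] tool(target yaw) [-4.8 -3.8 19.8] dr deg [ 0.  -0.2  0.1]
pack_tall 0.55 [194. 254.] 4574 127.9 ((542.6146850585938, 207.04190063476562), (35.1934700012207, 47.93074035644531), 15.808754920959473)
pack_short 0.72 [182. 123.] 4032 93.0 ((572.5372314453125, 101.74562072753906), (35.08110046386719, 48.64521408081055), 16.435226440429688)
pack_short 0.71 [310. 158.] 1690 80.2 ((701.31396484375, 149.44168090820312), (29.347415924072266, 12.847094535827637), 49.80421447753906)
pack_short 0.62 [ 11. 242.] 1388 80.3 ((419.4762268066406, 161.98207092285156), (12.31938362121582, 33.893959045410156), 16.727548599243164)
pack_short 0.61 [197. 429.] 4703 80.6 ((519.3445434570312, 364.7658386230469), (36.69036102294922, 47.91813278198242), 40.90778350830078)
pack_short 0.18 [158. 198.] 19798 41.3 ((558.454833984375, 153.9925994873047), (90.33836364746094, 270.562744140625), 15.794078826904297)
```

>>> {"api": "carry_out", "payload": {
  "motion": [
    {"dr":[0,0,0],"travel":[-0.037,-0.024,0.2],"fingers":1},
    {"dr":[0,0,0],"travel":[0,0,0.25],"fingers":1},
    {"dr":[0,0,0],"travel":[0,0,0.25],"fingers":1},
    {"dr":[0,0,0],"travel":[0,0,0.25],"fingers":1},
    {"dr":[0,0,0],"travel":[0,0,0.2],"fingers":1},
    {"dr":[0,0,0],"travel":[0,0,0.158],"fingers":1},
    {"dr":[0,0,0],"travel":[0,0,0],"fingers":1},
    {"dr":[0,0,0],"travel":[0,0,0],"fingers":0.2},
    {"dr":[0,0,0],"travel":[0,0,0],"fingers":0.2},
    {"dr":[0,0,0],"travel":[0,0,0],"fingers":0.2}
  ],
  "grip_force": 20
}}

```text
clock: 3.65
tool_pos: [546.5, 206.7, 82.5]
ee_rot: [-0.43, 3.108, 0.001]
wrist_force: [0.2, -0.4, -0.8]
gripper_width: 0.608
grip_force: 0.0
```

>>> {"api": "carry_out", "payload": {
  "motion": [
    {"dr":[0,0,0],"travel":[0,0,0],"fingers":-1},
    {"dr":[0,0,0],"travel":[0,0,0],"fingers":-1},
    {"dr":[0,0,0],"travel":[0,0,0],"fingers":-1},
    {"dr":[0,0,0],"travel":[0,0,0],"fingers":-1},
    {"dr":[0,0,0],"travel":[0,0,0],"fingers":-1}
  ],
  "grip_force": 20
}}

```text
clock: 4.07
tool_pos: [546.5, 206.7, 82.5]
ee_rot: [-0.43, 3.108, 0.002]
wrist_force: [-1.1, 0.8, 6.3]
gripper_width: 0.559
grip_force: 22.9
```

```bash
python3 -c "
from h import *
go(543.5,206.2,79,15.7)
o=readout.get_obs();print(R.from_rotvec(o['ee_rot']).as_matrix().T@o['wrist_force'],o['moment'])"
```

```text
t 4.07 pos [546.5 206.7  82.5] F [-1.1  0.8  6.3] w 47.5 gf 22.9 q [ 0.36  0.5  -0.01  1.05  0.    0.09]
travel mm tool(now) [3.  0.3 3.5] tool(target yaw) [3.  0.3 3.5] dr deg [0.1 0.2 0. ]
[ 0.86357033  1.05879571 -6.33395774] [0.1396378  0.26689275 0.04226897]
```

>>> {"api": "carry_out", "payload": {
  "motion": [
    {"dr":[0,0,0],"travel":[0,0,0],"fingers":-1},
    {"dr":[0,0,0],"travel":[0,0,0],"fingers":-1},
    {"dr":[0,0,0],"travel":[0,0,0],"fingers":-1},
    {"dr":[0,0,0],"travel":[0,0,-0.03],"fingers":-1},
    {"dr":[0,0,0],"travel":[0,0,-0.03],"fingers":-1},
    {"dr":[0,0,0],"travel":[0,0,-0.03],"fingers":-1},
    {"dr":[0,0,0],"travel":[0,0,-0.03],"fingers":-1},
    {"dr":[0,0,0],"travel":[0,0,-0.03],"fingers":-1},
    {"dr":[0,0,0],"travel":[0,0,-0.05],"fingers":-1},
    {"dr":[0,0,0],"travel":[0,0,-0.05],"fingers":-1}
  ],
  "grip_force": 90
}}

```text
clock: 4.9
tool_pos: [545.5, 205.9, 106.3]
ee_rot: [-0.43, 3.112, 0.0]
wrist_force: [2.2, 0.4, -3.5]
gripper_width: 0.557
grip_force: 94.2
```

>>> {"api": "carry_out", "payload": {
  "motion": [
    {"dr":[0,0,0],"travel":[0,0,-0.1],"fingers":-1},
    {"dr":[0,0,0],"travel":[0,0,-0.15],"fingers":-1},
    {"dr":[0,0,0],"travel":[0,0,-0.15],"fingers":-1},
    {"dr":[0,0,0],"travel":[0,0,-0.2],"fingers":-1},
    {"dr":[0,0,0],"travel":[0,0,0],"fingers":-1},
    {"dr":[0,0,0],"travel":[0,0,0],"fingers":-1}
  ]
}}

```text
clock: 5.4
tool_pos: [545.7, 206.1, 167.2]
ee_rot: [-0.43, 3.11, 0.001]
wrist_force: [0.4, 0.6, -4.0]
gripper_width: 0.553
grip_force: 94.7
```

```bash
python3 - <<'E'
from h import *
go(511,-226.9,170,-11.2)
for n in("side","wrist"):
    im=cams.get_image(n); save(im,n+"2.png"); W=cloud(im)
    for r in cams.regions_of(im,"pack_tall")[:3]:
        p=W[r["pixels"]];p=p[np.isfinite(p[:,0])];print(n,round(r["p"],2),np.round(r["position"]),np.round(np.percentile(p,[2,50,98],axis=0)).tolist())
E
```

```text
t 5.4 pos [545.7 206.1 167.2] F [ 0.4  0.6 -4. ] w 47.0 gf 94.7 q [0.36 0.44 0.12 1.25 0.   0.09]
travel mm tool(now) [ 150.8 -407.4   -3.3] tool(target yaw) [ -50.  -431.5   -2.8] dr deg [ 0.1  0.1 26.9]
side 0.92 [135. 210.] [[517.0, 178.0, 83.0], [530.0, 187.0, 151.0], [577.0, 536.0, 212.0]]
wrist 0.81 [265. 260.] [[519.0, 181.0, 110.0], [530.0, 204.0, 208.0], [558.0, 227.0, 210.0]]
wrist 0.72 [158. 186.] [[489.0, 24.0, 8.0], [543.0, 149.0, 40.0], [625.0, 282.0, 43.0]]
wrist 0.69 [191. 106.] [[551.0, 78.0, 35.0], [567.0, 107.0, 91.0], [590.0, 128.0, 93.0]]
```

View pics/side2.png

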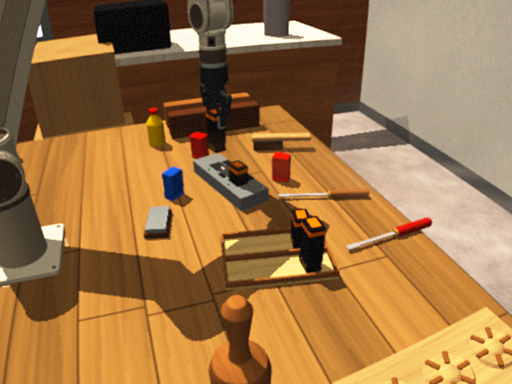

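Side picture: the tall pack hangs in the gripper at (218,130), clear of the socket. The short pack is still plugged in at (237,170). Next I lift, turn and carry it to the right lane.

>>> {"api": "carry_out", "payload": {
  "motion": [
    {"dr":[0,0,0.5],"travel":[0,0,-0.1],"fingers":-1},
    {"dr":[0,0,0.9],"travel":[0,0,-0.1],"fingers":-1},
    {"dr":[0,0,0.9],"travel":[0,0,0],"fingers":-1},
    {"dr":[0,0,0.9],"travel":[0,0,0],"fingers":-1},
    {"dr":[0,0,0.9],"travel":[0,0,0],"fingers":-1},
    {"dr":[0,0,0.38],"travel":[0,0,0],"fingers":-1},
    {"dr":[0,0,0],"travel":[-0.02,-0.1,0],"fingers":-1},
    {"dr":[0,0,0],"travel":[-0.03,-0.2,0],"fingers":-1},
    {"dr":[0,0,0],"travel":[-0.03,-0.25,0],"fingers":-1},
    {"dr":[0,0,0],"travel":[-0.03,-0.3,0],"fingers":-1}
  ]
}}

```text
clock: 6.43
tool_pos: [539.0, 119.7, 184.4]
ee_rot: [-0.3, -3.126, 0.001]
wrist_force: [0.3, -0.9, -3.1]
gripper_width: 0.55
grip_force: 94.7
```

>>> {"api": "carry_out", "payload": {
  "motion": [
    {"dr":[0,0,0],"travel":[-0.04,-0.32,0],"fingers":-1},
    {"dr":[0,0,0],"travel":[-0.04,-0.32,0],"fingers":-1},
    {"dr":[0,0,0],"travel":[-0.04,-0.32,0],"fingers":-1},
    {"dr":[0,0,0],"travel":[-0.04,-0.32,0],"fingers":-1},
    {"dr":[0,0,0],"travel":[-0.04,-0.32,0],"fingers":-1},
    {"dr":[0,0,0],"travel":[-0.04,-0.32,0],"fingers":-1},
    {"dr":[0,0,0],"travel":[-0.04,-0.32,0],"fingers":-1},
    {"dr":[0,0,0],"travel":[-0.04,-0.32,0],"fingers":-1},
    {"dr":[0,0,0],"travel":[-0.04,-0.32,0],"fingers":-1},
    {"dr":[0,0,0],"travel":[-0.03,-0.3,0],"fingers":-1}
  ]
}}

```text
clock: 7.27
tool_pos: [515.1, -201.4, 184.7]
ee_rot: [-0.304, -3.125, 0.0]
wrist_force: [1.0, 0.5, -4.2]
gripper_width: 0.554
grip_force: 94.7
```

>>> {"api": "carry_out", "payload": {
  "motion": [
    {"dr":[0,0,0],"travel":[0,-0.1,0],"fingers":-1},
    {"dr":[0,0,0],"travel":[0,0,0],"fingers":-1},
    {"dr":[0,0,0],"travel":[0,0,0],"fingers":-1}
  ]
}}

```text
clock: 7.52
tool_pos: [513.6, -209.3, 184.8]
ee_rot: [-0.307, -3.125, -0.002]
wrist_force: [-0.5, 1.1, -2.9]
gripper_width: 0.553
grip_force: 94.7
```

```bash
cat > tray.py <<'E'
from h import *
import sys
im=cams.get_image("wrist"); save(im,sys.argv[1]); W=cloud(im)
m=(W[...,2]>13)&(W[...,2]<25)&(abs(W[...,0]-560)<190)&(abs(W[...,1]+195)<140)
p=W[m]; r=cv2.minAreaRect(p[:,:2].astype(np.float32)); print("tray walls",len(p),np.round(r[0],1),np.round(r[1],1),round(r[2],1))
m=(W[...,2]>2)&(W[...,2]<25)&(abs(W[...,0]-560)<190)&(abs(W[...,1]+195)<140)
p=W[m]; r=cv2.minAreaRect(p[:,:2].astype(np.float32)); print("tray all",len(p),np.round(r[0],1),np.round(r[1],1),round(r[2],1))
E
python3 -c "
from h import *
go(512,-227,79,-11.2)"; python3 tray.py w3.png
```

```text
t 7.52 pos [ 513.6 -209.3  184.8] F [-0.5  1.1 -2.9] w 47.0 gf 94.7 q [-0.39  0.37  0.07  1.27  0.   -0.19]
travel mm tool(now) [ -2.1 -17.7 105.7] tool(target yaw) [ -1.9 -17.6 105.8] dr deg [ 0.1 -0.1 -0. ]
tray walls 4191 [ 536.2 -187.5] [173.1 166.6] 79.0
tray all 19560 [ 504.  -201.3] [270.4 260. ] 88.0
```

View pics/w3.png

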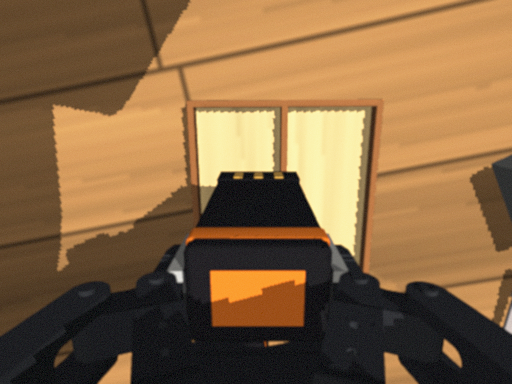

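Wrist picture: the pack hangs with its top at (258,298). The tray's -y lane spans columns 195–275 on the left and is empty below. I shift and lower.

>>> {"api": "carry_out", "payload": {
  "motion": [
    {"dr":[0,0,0],"travel":[-0.01,-0.08,0.1],"fingers":-1},
    {"dr":[0,0,0],"travel":[-0.01,-0.085,0.2],"fingers":-1},
    {"dr":[0,0,0],"travel":[0,0,0.2],"fingers":-1},
    {"dr":[0,0,0],"travel":[0,0,0.2],"fingers":-1},
    {"dr":[0,0,0],"travel":[0,0,0.15],"fingers":-1},
    {"dr":[0,0,0],"travel":[0,0,0.1],"fingers":-1},
    {"dr":[0,0,0],"travel":[0,0,0.05],"fingers":-1},
    {"dr":[0,0,0],"travel":[0,0,0],"fingers":-1},
    {"dr":[0,0,0],"travel":[0,0,0],"fingers":-1}
  ]
}}

```text
clock: 8.32
tool_pos: [513.8, -225.3, 85.8]
ee_rot: [0.304, 3.126, -0.0]
wrist_force: [0.2, -0.0, -2.5]
gripper_width: 0.549
grip_force: 94.7
```

```bash
python3 -c "
from h import *
go(512,-226,75.5,-11.2)"
```

```text
t 8.32 pos [ 513.8 -225.3   85.8] F [ 0.2 -0.  -2.5] w 46.6 gf 94.7 q [-0.41  0.46 -0.07  1.04 -0.   -0.22]
travel mm tool(now) [ 1.6 -1.  10.3] tool(target yaw) [ 1.6 -1.  10.3] dr deg [-0.   0.   0.1]
```

>>> {"api": "carry_out", "payload": {
  "motion": [
    {"dr":[0,0,0],"travel":[0,0,0.03],"fingers":-1},
    {"dr":[0,0,0],"travel":[0,0,0.02],"fingers":-1},
    {"dr":[0,0,0],"travel":[0,0,0.02],"fingers":-1},
    {"dr":[0,0,0],"travel":[0,0,0.01],"fingers":-1},
    {"dr":[0,0,0],"travel":[0,0,0],"fingers":-1}
  ]
}}

```text
clock: 8.73
tool_pos: [513.2, -225.6, 77.5]
ee_rot: [-0.305, -3.127, 0.0]
wrist_force: [0.4, -0.5, -2.9]
gripper_width: 0.549
grip_force: 94.7
```

>>> {"api": "carry_out", "payload": {
  "motion": [
    {"dr":[0,0,0],"travel":[0,0,0.008],"fingers":-1},
    {"dr":[0,0,0],"travel":[0,0,0.006],"fingers":-1},
    {"dr":[0,0,0],"travel":[0,0,0],"fingers":-1}
  ]
}}

```text
clock: 8.98
tool_pos: [513.3, -225.5, 76.0]
ee_rot: [-0.305, -3.127, -0.0]
wrist_force: [-0.2, -1.2, -3.3]
gripper_width: 0.548
grip_force: 94.7
```

>>> {"api": "carry_out", "payload": {
  "motion": [
    {"dr":[0,0,0],"travel":[0,0,0.006],"fingers":-1},
    {"dr":[0,0,0],"travel":[0,0,0.004],"fingers":-1},
    {"dr":[0,0,0],"travel":[0,0,0],"fingers":-1}
  ]
}}

```text
clock: 9.23
tool_pos: [513.4, -225.6, 75.8]
ee_rot: [0.305, 3.126, -0.0]
wrist_force: [-2.0, 0.4, 2.7]
gripper_width: 0.549
grip_force: 95.4
```

Contact with the floor. I ease the grip, open and rise.

>>> {"api": "carry_out", "payload": {
  "motion": [
    {"dr":[0,0,0],"travel":[0,0,0],"fingers":-1},
    {"dr":[0,0,0],"travel":[0,0,0],"fingers":-1},
    {"dr":[0,0,0],"travel":[0,0,0],"fingers":0.3},
    {"dr":[0,0,0],"travel":[0,0,0],"fingers":0.5},
    {"dr":[0,0,0],"travel":[0,0,0],"fingers":0.7},
    {"dr":[0,0,0],"travel":[0,0,0],"fingers":0.7},
    {"dr":[0,0,0],"travel":[0,0,-0.1],"fingers":0.7},
    {"dr":[0,0,0],"travel":[0,0,-0.2],"fingers":0.7},
    {"dr":[0,0,0],"travel":[0,0,-0.3],"fingers":0.7},
    {"dr":[0,0,0],"travel":[0,0,-0.3],"fingers":0.7}
  ],
  "grip_force": 20
}}

```text
clock: 10.07
tool_pos: [512.6, -225.2, 165.9]
ee_rot: [-0.305, -3.125, -0.001]
wrist_force: [1.3, 0.1, -0.7]
gripper_width: 0.851
grip_force: 0.0
```

>>> {"api": "carry_out", "payload": {
  "motion": [
    {"dr":[0,0,-0.5],"travel":[0,0,0],"fingers":1},
    {"dr":[0,0,-1],"travel":[0,0,0],"fingers":1},
    {"dr":[0,0,-1],"travel":[0,0,0],"fingers":1},
    {"dr":[0,0,-1],"travel":[0,0,0],"fingers":1},
    {"dr":[0,0,-1],"travel":[0,0,0],"fingers":1},
    {"dr":[0,0,0],"travel":[0,0,0],"fingers":1}
  ]
}}

```text
clock: 10.57
tool_pos: [513.5, -225.6, 165.9]
ee_rot: [-0.436, 3.11, -0.001]
wrist_force: [-1.2, -0.2, -0.8]
gripper_width: 1.001
grip_force: 0.0
```

```bash
python3 - <<'E'
from h import *
go(574.5,101,150,15.7)
im=cams.get_image("wrist"); save(im,"w4.png"); W=cloud(im)
for r in cams.regions_of(im,"pack_tall")[:4]:
    p=W[r["pixels"]];p=p[np.isfinite(p[:,0])];z=np.percentile(p[:,2],95); p=p[abs(p[:,2]-z)<5]
    print(round(r["p"],2),np.round(r["position"]),z,cv2.minAreaRect(p[:,:2].astype(np.float32)))
E
```

```text
t 10.57 pos [ 513.5 -225.6  165.9] F [-1.2 -0.2 -0.8] w 85.1 gf 0.0 q [-0.41  0.39  0.05  1.22 -0.   -0.69]
travel mm tool(now) [-148.4  297.3   15.8] tool(target yaw) [-147.1  297.9   15.9] dr deg [-0.   0.   0.2]
0.81 [198. 265.] 120.91788369111276 ((510.19287109375, -223.36119079589844), (47.67509460449219, 36.385948181152344), 79.02281188964844)
```

View pics/w4.png

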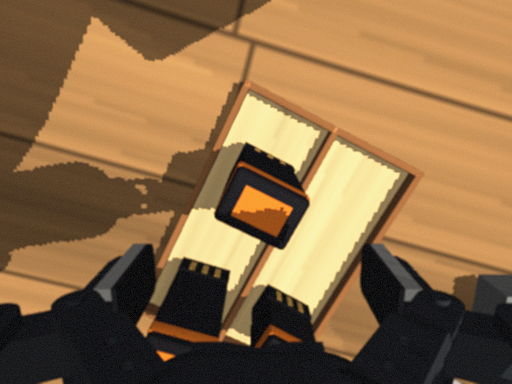

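Wrist picture: the tall pack stands upright at (262,208) in its lane, with both mates undisturbed below it. On to the short pack.

>>> {"api": "carry_out", "payload": {
  "motion": [
    {"dr":[0,0,0],"travel":[-0.08,0.16,0],"fingers":1},
    {"dr":[0,0,0],"travel":[-0.15,0.3,0],"fingers":1},
    {"dr":[0,0,0],"travel":[-0.15,0.3,0],"fingers":1},
    {"dr":[0,0,0],"travel":[-0.15,0.3,0],"fingers":1},
    {"dr":[0,0,0],"travel":[-0.15,0.3,0],"fingers":1},
    {"dr":[0,0,0],"travel":[-0.15,0.3,0],"fingers":1},
    {"dr":[0,0,0],"travel":[-0.15,0.3,0],"fingers":1},
    {"dr":[0,0,0],"travel":[-0.15,0.3,0],"fingers":1},
    {"dr":[0,0,0],"travel":[-0.15,0.3,0],"fingers":1},
    {"dr":[0,0,0],"travel":[-0.15,0.3,0],"fingers":1}
  ]
}}

```text
clock: 11.5
tool_pos: [572.9, 90.3, 165.5]
ee_rot: [-0.429, 3.112, -0.0]
wrist_force: [-0.4, -1.1, 0.4]
gripper_width: 0.994
grip_force: 0.0
```

>>> {"api": "carry_out", "payload": {
  "motion": [
    {"dr":[0,0,0],"travel":[-0.05,0.1,0],"fingers":1},
    {"dr":[0,0,0],"travel":[0,0,0],"fingers":1},
    {"dr":[0,0,0],"travel":[0,0,0],"fingers":1}
  ]
}}

```text
clock: 11.75
tool_pos: [574.6, 99.9, 165.0]
ee_rot: [0.433, -3.111, 0.001]
wrist_force: [-0.2, -0.3, 0.1]
gripper_width: 0.998
grip_force: 0.0
```

```bash
python3 - <<'E'
from h import *
go(573.7,100.7,51,15.7)
im=cams.get_image("wrist"); W=cloud(im)
for r in cams.regions_of(im,"pack_short")[:4]:
    p=W[r["pixels"]];p=p[np.isfinite(p[:,0])];z=np.percentile(p[:,2],95); p=p[abs(p[:,2]-z)<5]
    print(round(r["p"],2),np.round(r["position"]),z,cv2.minAreaRect(p[:,:2].astype(np.float32)))
E
```

```text
t 11.75 pos [574.6  99.9 165. ] F [-0.2 -0.3  0.1] w 84.9 gf 0.0 q [ 0.17  0.44  0.12  1.25 -0.   -0.1 ]
travel mm tool(now) [  0.6   1.1 114. ] tool(target yaw) [  0.7   1.  114. ] dr deg [-0.  -0.   0.2]
0.89 [192. 259.] 92.99177857018083 ((573.0663452148438, 101.3052978515625), (36.00516891479492, 47.89263153076172), 15.884010314941406)
0.71 [325. 255.] 74.75430665392851 ((691.4276733398438, 133.6417694091797), (11.669976234436035, 25.267126083374023), 18.608890533447266)
0.67 [  6. 379.] 50.3728684053446 ((426.449462890625, 154.37196350097656), (2.487743854522705, 9.281233787536621), 14.384953498840332)
```

>>> {"api": "carry_out", "payload": {
  "motion": [
    {"dr":[0,0,0],"travel":[0.006,0.01,0.15],"fingers":1},
    {"dr":[0,0,0],"travel":[0,0,0.2],"fingers":1},
    {"dr":[0,0,0],"travel":[0,0,0.2],"fingers":1},
    {"dr":[0,0,0],"travel":[0,0,0.2],"fingers":1},
    {"dr":[0,0,0],"travel":[0,0,0.2],"fingers":1},
    {"dr":[0,0,0],"travel":[0,0,0.14],"fingers":1},
    {"dr":[0,0,0],"travel":[0,0,0.04],"fingers":1},
    {"dr":[0,0,0],"travel":[0,0,0],"fingers":0.2},
    {"dr":[0,0,0],"travel":[0,0,0],"fingers":0.2},
    {"dr":[0,0,0],"travel":[0,0,0],"fingers":0.2}
  ],
  "grip_force": 20
}}

```text
clock: 12.68
tool_pos: [575.0, 100.0, 53.5]
ee_rot: [-0.431, 3.109, 0.0]
wrist_force: [0.4, -0.7, 0.2]
gripper_width: 0.611
grip_force: 0.0
```

>>> {"api": "carry_out", "payload": {
  "motion": [
    {"dr":[0,0,0],"travel":[0,0,0],"fingers":-1},
    {"dr":[0,0,0],"travel":[0,0,0],"fingers":-1},
    {"dr":[0,0,0],"travel":[0,0,0],"fingers":-1},
    {"dr":[0,0,0],"travel":[0,0,0],"fingers":-1},
    {"dr":[0,0,0],"travel":[0,0,0],"fingers":-1}
  ],
  "grip_force": 20
}}

```text
clock: 13.1
tool_pos: [575.1, 100.4, 53.7]
ee_rot: [-0.433, 3.109, -0.001]
wrist_force: [-0.2, -0.9, 5.9]
gripper_width: 0.557
grip_force: 22.2
```

>>> {"api": "carry_out", "payload": {
  "motion": [
    {"dr":[0,0,0],"travel":[0,0,0],"fingers":-1},
    {"dr":[0,0,0],"travel":[0,0,0],"fingers":-1},
    {"dr":[0,0,0],"travel":[0,0,0],"fingers":-1},
    {"dr":[0,0,0],"travel":[0,0,-0.03],"fingers":-1},
    {"dr":[0,0,0],"travel":[0,0,-0.03],"fingers":-1},
    {"dr":[0,0,0],"travel":[0,0,-0.03],"fingers":-1},
    {"dr":[0,0,0],"travel":[0,0,-0.03],"fingers":-1},
    {"dr":[0,0,0],"travel":[0,0,-0.03],"fingers":-1},
    {"dr":[0,0,0],"travel":[0,0,-0.05],"fingers":-1},
    {"dr":[0,0,0],"travel":[0,0,-0.05],"fingers":-1}
  ],
  "grip_force": 90
}}

```text
clock: 13.93
tool_pos: [573.8, 100.4, 77.9]
ee_rot: [0.433, -3.111, 0.0]
wrist_force: [1.1, 1.0, -2.2]
gripper_width: 0.552
grip_force: 94.2
```

>>> {"api": "carry_out", "payload": {
  "motion": [
    {"dr":[0,0,0],"travel":[0,0,-0.1],"fingers":-1},
    {"dr":[0,0,0],"travel":[0,0,-0.15],"fingers":-1},
    {"dr":[0,0,0],"travel":[0,0,-0.2],"fingers":-1},
    {"dr":[0,0,0],"travel":[0,0,-0.2],"fingers":-1},
    {"dr":[0,0,0],"travel":[0,0,-0.2],"fingers":-1},
    {"dr":[0,0,0],"travel":[0,0,-0.15],"fingers":-1},
    {"dr":[0,0,0],"travel":[0,0,0],"fingers":-1},
    {"dr":[0,0,0],"travel":[0,0,0],"fingers":-1}
  ]
}}

```text
clock: 14.6
tool_pos: [574.3, 100.4, 178.6]
ee_rot: [-0.433, 3.109, 0.0]
wrist_force: [-0.9, 0.1, -2.9]
gripper_width: 0.551
grip_force: 94.4
```

```bash
python3 - <<'E'
from h import *
go(527.5,-145,165,-11.2)
im=cams.get_image("wrist"); W=cloud(im)
for r in cams.regions_of(im,"pack_short")[:2]:
    p=W[r["pixels"]];p=p[np.isfinite(p[:,0])];z=np.percentile(p[:,2],95); p=p[abs(p[:,2]-z)<5]
    print(round(r["p"],2),np.round(r["position"]),z,cv2.minAreaRect(p[:,:2].astype(np.float32)))
E
```

```text
t 14.6 pos [574.3 100.4 178.6] F [-0.9  0.1 -2.9] w 46.9 gf 94.4 q [ 0.17  0.43  0.13  1.27 -0.   -0.1 ]
travel mm tool(now) [ 112.1 -223.3   13.4] tool(target yaw) [  -1.8 -249.8   13.6] dr deg [ 0.   0.1 27. ]
0.87 [262. 258.] 217.51017966065643 ((572.3284912109375, 101.00715637207031), (36.602806091308594, 47.86896514892578), 16.27468490600586)
0.66 [  4. 375.] 60.890727565139855 ((426.5074768066406, 154.54977416992188), (3.5741312503814697, 10.455695152282715), 13.549915313720703)
```

>>> {"api": "carry_out", "payload": {
  "motion": [
    {"dr":[0,0,0.5],"travel":[0,0,0],"fingers":-1},
    {"dr":[0,0,0.9],"travel":[0,0,0],"fingers":-1},
    {"dr":[0,0,0.9],"travel":[0,0,0],"fingers":-1},
    {"dr":[0,0,0.9],"travel":[0,0,0],"fingers":-1},
    {"dr":[0,0,0.9],"travel":[0,0,0],"fingers":-1},
    {"dr":[0,0,0.4],"travel":[0,0,0],"fingers":-1},
    {"dr":[0,0,0],"travel":[0,-0.1,0],"fingers":-1},
    {"dr":[0,0,0],"travel":[0,-0.2,0],"fingers":-1},
    {"dr":[0,0,0],"travel":[0,-0.28,0],"fingers":-1},
    {"dr":[0,0,0],"travel":[0,-0.3,0],"fingers":-1}
  ]
}}

```text
clock: 15.53
tool_pos: [555.7, 13.3, 175.7]
ee_rot: [-0.3, -3.125, 0.001]
wrist_force: [-0.1, -1.1, -0.9]
gripper_width: 0.553
grip_force: 94.5
```

>>> {"api": "carry_out", "payload": {
  "motion": [
    {"dr":[0,0,0],"travel":[-0.02,-0.3,0],"fingers":-1},
    {"dr":[0,0,0],"travel":[0,-0.3,0],"fingers":-1},
    {"dr":[0,0,0],"travel":[0,-0.3,0],"fingers":-1},
    {"dr":[0,0,0],"travel":[0,-0.3,0],"fingers":-1},
    {"dr":[0,0,0],"travel":[0,-0.25,0],"fingers":-1},
    {"dr":[0,0,0],"travel":[0,-0.15,0],"fingers":-1},
    {"dr":[0,0,0],"travel":[0,0,0],"fingers":-1},
    {"dr":[0,0,0],"travel":[0,0,0],"fingers":-1}
  ]
}}

```text
clock: 16.2
tool_pos: [526.7, -144.3, 176.2]
ee_rot: [-0.307, -3.124, -0.001]
wrist_force: [0.3, 0.8, -2.2]
gripper_width: 0.551
grip_force: 94.5
```

```bash
python3 - <<'E'
from h import *
go(528,-143,46.5,-11.2)
E
```

```text
t 16.2 pos [ 526.7 -144.3  176.2] F [ 0.3  0.8 -2.2] w 46.9 gf 94.5 q [-0.27  0.36  0.03  1.24  0.   -0.07]
travel mm tool(now) [ -1.3   1.5 129.7] tool(target yaw) [ -1.    1.5 129.7] dr deg [ 0.  -0.1 -0. ]
```

>>> {"api": "carry_out", "payload": {
  "motion": [
    {"dr":[0,0,0],"travel":[0,0.015,0.1],"fingers":-1},
    {"dr":[0,0,0],"travel":[0,0,0.2],"fingers":-1},
    {"dr":[0,0,0],"travel":[0,0,0.25],"fingers":-1},
    {"dr":[0,0,0],"travel":[0,0,0.25],"fingers":-1},
    {"dr":[0,0,0],"travel":[0,0,0.2],"fingers":-1},
    {"dr":[0,0,0],"travel":[0,0,0.12],"fingers":-1},
    {"dr":[0,0,0],"travel":[0,0,0.06],"fingers":-1},
    {"dr":[0,0,0],"travel":[0,0,0.03],"fingers":-1},
    {"dr":[0,0,0],"travel":[0,0,0],"fingers":-1},
    {"dr":[0,0,0],"travel":[0,0,0],"fingers":-1}
  ]
}}

```text
clock: 17.03
tool_pos: [528.9, -141.5, 56.7]
ee_rot: [0.304, 3.126, -0.0]
wrist_force: [-0.3, 0.8, -1.8]
gripper_width: 0.548
grip_force: 94.6
```

>>> {"api": "carry_out", "payload": {
  "motion": [
    {"dr":[0,0,0],"travel":[0,0,0.03],"fingers":-1},
    {"dr":[0,0,0],"travel":[0,0,0.02],"fingers":-1},
    {"dr":[0,0,0],"travel":[0,0,0.02],"fingers":-1},
    {"dr":[0,0,0],"travel":[0,0,0.015],"fingers":-1},
    {"dr":[0,0,0],"travel":[0,0,0],"fingers":-1}
  ]
}}

```text
clock: 17.45
tool_pos: [528.2, -141.7, 47.4]
ee_rot: [-0.305, -3.127, -0.0]
wrist_force: [0.0, 0.4, -2.7]
gripper_width: 0.551
grip_force: 94.6
```

>>> {"api": "carry_out", "payload": {
  "motion": [
    {"dr":[0,0,0],"travel":[0,0,0.008],"fingers":-1},
    {"dr":[0,0,0],"travel":[0,0,0.006],"fingers":-1},
    {"dr":[0,0,0],"travel":[0,0,0],"fingers":-1}
  ]
}}

```text
clock: 17.7
tool_pos: [528.4, -141.8, 46.9]
ee_rot: [0.305, 3.126, 0.0]
wrist_force: [-1.2, 2.2, 4.4]
gripper_width: 0.547
grip_force: 95.6
```

Contact again. I release with a modest opening because the tall pack is next to the fingers, then rise.

>>> {"api": "carry_out", "payload": {
  "motion": [
    {"dr":[0,0,0],"travel":[0,0,0],"fingers":-1},
    {"dr":[0,0,0],"travel":[0,0,0],"fingers":-1},
    {"dr":[0,0,0],"travel":[0,0,0],"fingers":0.25},
    {"dr":[0,0,0],"travel":[0,0,0],"fingers":0.4},
    {"dr":[0,0,0],"travel":[0,0,0],"fingers":0.4},
    {"dr":[0,0,0],"travel":[0,0,0],"fingers":0.4},
    {"dr":[0,0,0],"travel":[0,0,-0.1],"fingers":0.4},
    {"dr":[0,0,0],"travel":[0,0,-0.2],"fingers":0.4},
    {"dr":[0,0,0],"travel":[0,0,-0.3],"fingers":0.4},
    {"dr":[0,0,0],"travel":[0,0,-0.3],"fingers":0.4}
  ],
  "grip_force": 20
}}

```text
clock: 18.53
tool_pos: [527.4, -141.7, 136.9]
ee_rot: [-0.305, -3.124, -0.0]
wrist_force: [-0.1, -1.1, -0.1]
gripper_width: 0.697
grip_force: 0.0
```

>>> {"api": "carry_out", "payload": {
  "motion": [
    {"dr":[0,0,0],"travel":[0,0,-0.3],"fingers":0.4},
    {"dr":[0,0,0],"travel":[0,0,-0.2],"fingers":0.4},
    {"dr":[0,0,0],"travel":[0.2,0.2,0],"fingers":0.4},
    {"dr":[0,0,0],"travel":[0.2,0.2,0],"fingers":0.4},
    {"dr":[0,0,0],"travel":[0.2,0.2,0],"fingers":0.4},
    {"dr":[0,0,0],"travel":[0.2,0.2,0],"fingers":0.4},
    {"dr":[0,0,0],"travel":[0.2,0.2,0],"fingers":0.4},
    {"dr":[0,0,0],"travel":[0.2,0.2,0],"fingers":0.4},
    {"dr":[0,0,0],"travel":[0,0,0],"fingers":0.4},
    {"dr":[0,0,0],"travel":[0,0,0],"fingers":0.4}
  ]
}}

```text
clock: 19.37
tool_pos: [433.4, -0.2, 187.1]
ee_rot: [0.301, 3.126, -0.001]
wrist_force: [0.2, -0.1, 0.3]
gripper_width: 0.701
grip_force: 0.0
```

```bash
python3 - <<'E'
from h import *
go(528,-143,150,-11.2)
im=cams.get_image("top"); a=im["color"][120:260,290:440]; W=cloud(im)
for t in("pack_tall","pack_short"):
  for r in cams.regions_of(im,t)[:5]:
    p=W[r["pixels"]];p=p[np.isfinite(p[:,0])];z=np.percentile(p[:,2],95); p=p[abs(p[:,2]-z)<5]
    print(t,round(r["p"],2),np.round(r["position"]),round(z,1),np.round(p.mean(0)))
b=cams.get_image("side")["color"][180:300,190:350]
f=lambda x:cv2.resize(x[...,::-1],(400,400),interpolation=cv2.INTER_CUBIC)
cv2.imwrite("pics/end.png",np.hstack([f(a),f(b)]))
E
```

```text
t 19.37 pos [ 4.334e+02 -2.000e-01  1.871e+02] F [ 0.2 -0.1  0.3] w 59.6 gf 0.0 q [-0.    0.13 -0.24  1.19 -0.    0.19]
travel mm tool(now) [-120.1 -122.1   37.3] tool(target yaw) [-120.6 -121.7   37.1] dr deg [-0.   0.1  0.2]
pack_tall 0.64 [138. 347.] 21.2 [ 688. -184.   19.]
pack_short 0.98 [263. 206.] 81.0 [400. 148.  79.]
pack_short 0.94 [207. 110.] 81.0 [520. 362.  79.]
pack_short 0.74 [122. 218.] 80.8 [712. 134.  79.]
pack_short 0.24 [141. 346.] 20.5 [ 687. -182.   19.]
```

View pics/end.png

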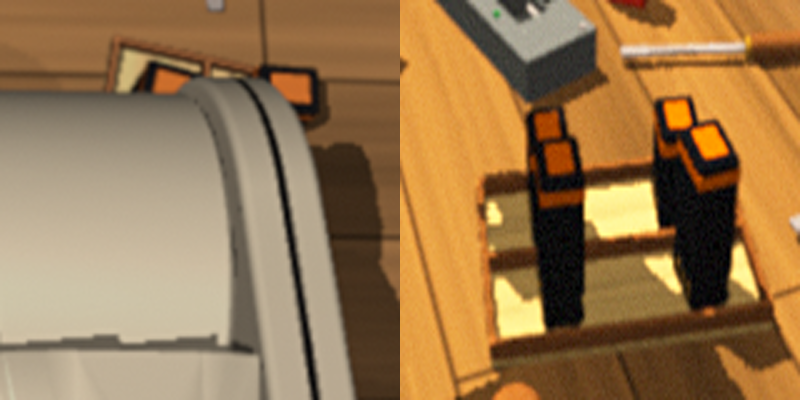

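The side crop shows all four packs upright: tall beside tall in the near lane of the picture, and short beside short in the far lane. The dock is empty and the gripper is clear, so I'm handing the job in.

```bash
python3 -c "
from cell import close_job
print(close_job())"
```

```text
the job is handed in; nothing more can be done
None
```

Both packs are out of the charger and standing upright in their matching lanes, tall in the -y lane and short in the +y lane; the mates were left standing, and the job was handed in at about 19 s with no verdict returned.

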